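Close the hold-downs of a soldering pallet

ROBOT

A 6-joint arm with a two-finger parallel gripper is mounted at the origin on the work surface. World frame = base frame: x ahead of the robot, y to its left, z up, the work surface at z = 0. Lengths are in m, angles in rad, forces in N, time in s.
With the tool pointing down it reaches from about 0.4 to 0.825 m from the base axis. Payload 7 kg.
Tool frame: the origin (TCP) lies on the centre line of the jaws, within the pads' length; the fingertips stand tip_reach ahead of it and the grasp point (between the pads) is the TCP (tip_reach is the distance from the TCP to the fingertips, in m); z points along the fingers, y is the line along which they close (so a half turn about z gives the same grasp; the last joint's range is limited). The gripper opens to 88 mm and grips with 3 to 60 N. Pads are 19 mm wide; open, the fingers measure 130 mm over their backs; the gripper's body (78 mm by 193 mm) begins 47 mm behind the grasp point.
Start: joints at [-0.981, 0.359, 0.012, 0, -1.224, -0.288], TCP at [0.201, -0.644, 0.246] pointing down, gripper open.
Joint ranges: [-3.07, 3.07], [-1.43, 2.12], [-1.02, 1.25], [-3.03, 1.67], [-3.05, -0], [-3.03, 3.03]. Speed limits (rad/s): [2.39, 2.39, 3.01, 3.14, 3.14, 3.14].

INTERFACE

Orientations are given as [roll, pitch, yaw] about the fixed x, y, z axes, in that order (R = Rz(yaw) Ry(pitch) Rx(roll)).
In Python, from station import get_state, grab_frame, calibration, job_done, find_in, mark_of, tip_reach gives the robot as it stands.
- The arm moves only by the shell command python3 -m handwheel 'ROWS' [OPENING] [FORCE]. ROWS is JSON, a list of rows, each an object with "delta_pos": the shift along the world's x, y, z in units of 30 mm (1.0 is 30 mm), a list of three; "dr": the turn, a rotation vector about the world's x, y, z in degrees, a list of three. In form: [{"delta_pos": [tx, ty, tz], "dr": [rx, ry, rz]}, ...]. A call has 1 to 10 rows; each row shifts and turns the commanded pose from where the row before left it; what a row does not reach is not made up. A row lasts 1/10 s, in which the tool goes at most 50 mm and 8.59 degrees, less where a joint would pass 70% of its speed; a pose out of reach is approached as far as the arm can. A call is refused whole if a number of a shift passes 1 or a number of a turn 8.59, either way. A call with a gripper value outside its range is refused whole. OPENING is the closure, from -1 (fully open) to 1 (shut), set as the call begins (- or left out, the last holds). The fingers move at their own pace and stop on an object; FORCE is the grip in N (left out, the last holds). Time passes only in rows, so rows that do not move let the fingers close. It gives the time, the measured TCP pose, the force, the opening and the grip force at its end, in the units of the state.
- get_state(): the state, without advancing time (a new reading comes with each control period).
- grab_frame(name): name is "scene" or "top" or "wrist"; returns the picture (384x512x3 uint8, red, green, blue); there is no depth.
- calibration(name): a dict with "fx", "fy", "cx", "cy" (pixels), "k1" (the pictures are not rectified: a ray, as slopes to the right and down, at radius r is drawn at 1 + k1 r^2 times it, then the intrinsics apply), "extrinsics" (4x4, takes a point from world to camera coordinates). Camera axes: x right, y down, z forward; pixel columns grow to the right and rows downward; lengths in m; the calibration is good to about 2 mm. A picture is of the moment at which its call begins: read the wrist's pose just before it. calibration takes no time and is no camera call; for the wrist camera it gives the pose at the moment of the call.
- job_done(): hands the job in; it is judged then, once.
Trained networks look in the newest picture that a camera, given by its name, has taken for a name from the list of things; names that differ only in an ending like _2 or _b are one class to them, and where a whole thing is asked for, a point or a joint stands for the part that bears it (a point fixed in the world has none). Each returns a list of dicts, best first, with "conf" (0 to 1); they miss things now and then, are a little off and sometimes report something else, mostly with a low value. They report only what shows in the picture. A call takes as long as a camera call.
- find_in(camera, query): "location" ([column, row] in pixels, amid what is visible of it).
- mark_of(camera, query): "location" ([column, row] in pixels: a listed point, or the origin of a listed thing).
The state is a dict: "t": time; "q": joint angles; "qd": joint speeds; "joint_efforts": joint torques, N m; "eef_pos": TCP position; "ee_rot": TCP orientation; "force": force on the tool from outside, world axes, zero at the start; "moment": the same for the moment, N m; "width": finger opening in m; "gripper_force": force on a finger pad.
Only numpy, scipy, OpenCV 4.12 (cv2) and the standard library are available. Lean on these libraries where they do the work, as an engineer would, in place of code of your own. Each camera call takes 0.05 s, during which the arm holds its last target. There are 200 camera calls.

TASK

The circuit board lies in its soldering pallet with a few parts standing loose on it, ready for the solder machine. Pushing gently with one fingertip, swing the hold-down arms that are still turned away round, the shorter or the longer way, until all four point straight in over the board, square to its edge. Pinch and lift nothing: the board stays in its pocket, the parts on it stay standing where they are, and the other things on the bench are left alone.

Things in the scene. Friction and masses are not known exactly. Their poses are not given: they have to be found in the camera images.
- pallet: The soldering pallet: black plate 196 mm (its x) by 260 mm (its y), fixed to the bench; its top face is 20 mm above the bench and flush with the board's top. Origin at the centre of its underside, z up, x away from the robot when not turned, y left. A stiffener along each short end stands 5 mm above the top face, the pivot screws of the four hold-down arms 21 mm (the highest points).
- armnearleft (a joint): Angle of the near left hold-down arm about its upright pivot at (x, y) = (-76, 55) mm in the pallet's frame; rad, counterclockwise from above. 0: points straight outward (the pallet's -x); +3.14 or -3.14: straight in over the board, square to its edge. Turns both ways, more than a full turn, against a steady friction of 0.06 N m (about 2 N at a fingertip), and stays where it is left.
- near_left_tip (a point): Middle of the rounded end of the near left hold-down arm, 46 mm from its pivot axis, 31 mm above the bench; x along the arm from pivot to tip, z up. The arm is an aluminium bar 12 mm wide, from 5 to 17 mm above the pallet's top face, with a round hub 20 mm across at its pivot and a rubber foot under its end, 2 mm clear of the board.
- armnearright (a joint): Angle of the near right hold-down arm about its upright pivot at (x, y) = (-76, -55) mm in the pallet's frame; rad, counterclockwise from above. 0: points straight outward (the pallet's -x); +3.14 or -3.14: straight in over the board, square to its edge. Turns both ways, more than a full turn, against a steady friction of 0.06 N m (about 2 N at a fingertip), and stays where it is left.
- near_right_tip (a point): Middle of the rounded end of the near right hold-down arm, 46 mm from its pivot axis, 31 mm above the bench; x along the arm from pivot to tip, z up. The arm is an aluminium bar 12 mm wide, from 5 to 17 mm above the pallet's top face, with a round hub 20 mm across at its pivot and a rubber foot under its end, 2 mm clear of the board.
- armfarleft (a joint): Angle of the far left hold-down arm about its upright pivot at (x, y) = (76, 55) mm in the pallet's frame; rad, counterclockwise from above. 0: points straight outward (the pallet's +x); +3.14 or -3.14: straight in over the board, square to its edge. Turns both ways, more than a full turn, against a steady friction of 0.06 N m (about 2 N at a fingertip), and stays where it is left.
- far_left_tip (a point): Middle of the rounded end of the far left hold-down arm, 46 mm from its pivot axis, 31 mm above the bench; x along the arm from pivot to tip, z up. The arm is an aluminium bar 12 mm wide, from 5 to 17 mm above the pallet's top face, with a round hub 20 mm across at its pivot and a rubber foot under its end, 2 mm clear of the board.
- armfarright (a joint): Angle of the far right hold-down arm about its upright pivot at (x, y) = (76, -55) mm in the pallet's frame; rad, counterclockwise from above. 0: points straight outward (the pallet's +x); +3.14 or -3.14: straight in over the board, square to its edge. Turns both ways, more than a full turn, against a steady friction of 0.06 N m (about 2 N at a fingertip), and stays where it is left.
- far_right_tip (a point): Middle of the rounded end of the far right hold-down arm, 46 mm from its pivot axis, 31 mm above the bench; x along the arm from pivot to tip, z up. The arm is an aluminium bar 12 mm wide, from 5 to 17 mm above the pallet's top face, with a round hub 20 mm across at its pivot and a rubber foot under its end, 2 mm clear of the board.
- board: Green circuit board, 100 mm (its x) by 160 mm (its y), 3.2 mm thick, lying loose in the pallet's pocket with 1.5 mm play, centred on the pallet, top flush with the pallet. Origin at the centre of its underside. Soldered parts up to 15 mm tall stand within 20 mm of its long centre line; the strips along its long edges, where the arms come in, are bare but for parts under 2 mm.
- capacitor: A dark round electrolytic capacitor, 18 mm across and 30 mm tall, standing loose (not yet soldered) on the middle strip of the board. Origin at the centre of its underside, z up. It tips over easily.
- transformer: A small transformer, about 26 x 34 mm and 28 mm tall, standing loose (not yet soldered) on the middle strip of the board. Origin at the centre of its underside, z up.
- spool: Bystander: a solder spool, 54 mm across, 40 mm tall, standing on its flange to the left of the pallet. Origin at the centre of its underside.
- tweezers: Bystander: dark steel tweezers 125 mm long, 7 mm high, lying to the right of the pallet. Origin under their middle.
- flux: Bystander: a small amber flux bottle, 30 mm across and 72 mm tall, to the right of the pallet. Origin at the centre of its underside.
- screwdriver: Bystander: a screwdriver 160 mm long lying beyond the pallet's far side. Origin on its underside.
- multimeter: Bystander: a hand multimeter, 185 x 88 x 48 mm, lying at the right. Origin at the centre of its underside.
- partstray: Bystander: a grey three-compartment parts tray, 80 x 130 x 30 mm, at the left. Origin at the centre of its underside.

How it is judged:
By the outcome, as a careful person would: the job done as asked, in the order asked, and still so for the second after the job is handed in, with the robot touching nothing.
It also fails if it takes over 58 s, if anything falls off the work surface, if the arm or the gripper's body presses on something with over 40 N, if the wrist force passes 120 N, or if a joint passes its speed limit or range.

## Working session

There is one attempt and no reset: what is moved stays moved. The work goes in short steps, Python scripts to look and compute and a shell command to move; the robot and the scene stay as the last step left them, time stands still between calls to the robot, and variables do not carry over. Pictures are saved under pics/ and viewed, at most 10 in all, crops included, and the job is handed in when it is done.

```bash
mkdir -p pics
cat > h.py <<'E'
import numpy as np, cv2, math
from station import *
def ray(cam,px,z,c=None):
    c=c or calibration(cam); u=(px[0]-c['cx'])/c['fx']; v=(px[1]-c['cy'])/c['fy']
    rd=math.hypot(u,v); r=rd
    for _ in range(20): r=rd/(1+c['k1']*r*r)
    s=r/rd if rd else 1
    E=np.array(c['extrinsics']); R=E[:3,:3]; o=-R.T@E[:3,3]; d=R.T@np.array([u*s,v*s,1])
    return o+d*(z-o[2])/d[2]
def proj(cam,p,c=None):
    c=c or calibration(cam); E=np.array(c['extrinsics']); q=E[:3,:3]@np.array(p)+E[:3,3]; u,v=q[0]/q[2],q[1]/q[2]
    k=1+c['k1']*(u*u+v*v); return c['fx']*u*k+c['cx'], c['fy']*v*k+c['cy']
def save(cam,name,f=1.5):
    im=grab_frame(cam)[:,:,::-1]; cv2.imwrite('pics/'+name,cv2.resize(im,None,fx=f,fy=f,interpolation=2))
E
python3 - <<'E'
from h import *
save('top','top0.png')
print(tip_reach if not callable(tip_reach) else tip_reach())
for n,z in [('pallet',0),('board',.017),('near_left_tip',.031),('near_right_tip',.031),('far_left_tip',.031),('far_right_tip',.031),('capacitor',.02),('transformer',.02),('spool',0),('flux',0)]:
    for d in mark_of('top',n)[:2]: print(n,d['conf'],np.round(d['location']),np.round(ray('top',d['location'],z),3))
print(get_state()['t'],get_state()['width'])
E
```

```text
0.019
near_left_tip 0.42 [234. 244.] [0.453 0.061 0.031]
near_right_tip 0.66 [264. 237.] [ 0.474 -0.033  0.031]
far_left_tip 0.63 [252. 190.] [0.622 0.003 0.031]
far_right_tip 0.63 [276. 195.] [ 0.606 -0.073  0.031]
capacitor 0.67 [393. 250.] [ 0.423 -0.444  0.02 ]
capacitor 0.46 [266. 202.] [ 0.585 -0.042  0.02 ]
transformer 0.71 [394. 248.] [ 0.429 -0.448  0.02 ]
transformer 0.47 [244. 208.] [0.568 0.029 0.02 ]
spool 0.7 [391. 249.] [ 0.425 -0.445  0.   ]
spool 0.47 [196. 217.] [0.54  0.184 0.   ]
flux 0.39 [320. 180.] [ 0.656 -0.22   0.   ]
0.55 0.08771787924137972
```

View pics/top0.png

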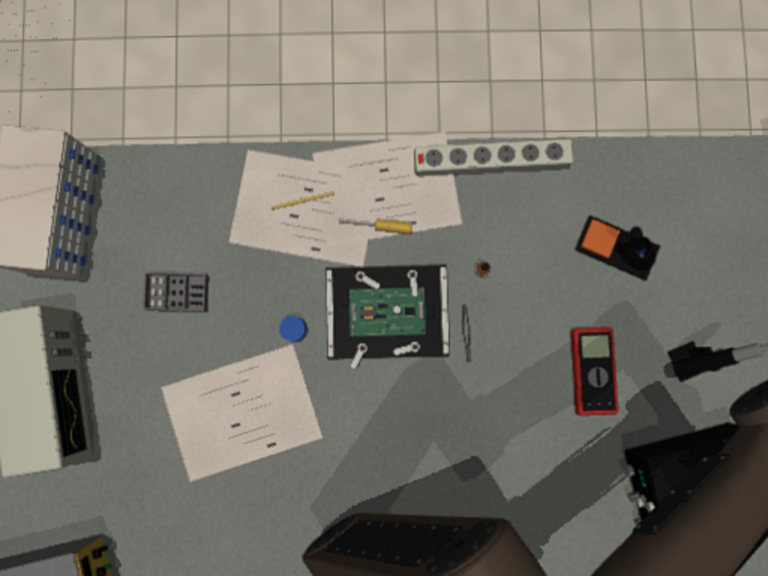

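The top view shows the pallet at about (388,311) in the enlarged picture. The two right-hand arms and the left-hand ones are at various angles, and it is too coarse to read them, so I am moving the wrist camera over it.

```bash
R='{"delta_pos":[0.4,1,0.2],"dr":[0,0,0]}'; python3 -m handwheel '[{"delta_pos":[0.4,1,0.3],"dr":[0,0,0]},{"delta_pos":[0.4,1,0.3],"dr":[0,0,0]},{"delta_pos":[0.4,1,0.3],"dr":[0,0,0]},{"delta_pos":[0.4,1,0.3],"dr":[0,0,0]},{"delta_pos":[0.4,1,0.3],"dr":[0,0,0]},{"delta_pos":[0.4,1,0.3],"dr":[0,0,0]},{"delta_pos":[0.4,1,0.3],"dr":[0,0,0]},{"delta_pos":[0.4,1,0.3],"dr":[0,0,0]},{"delta_pos":[0.4,1,0.3],"dr":[0,0,0]},{"delta_pos":[0.4,1,0.3],"dr":[0,0,0]}]' 1 20
python3 -m handwheel '[{"delta_pos":[0.4,1,0.1],"dr":[0,0,0]},{"delta_pos":[0.4,1,0.1],"dr":[0,0,0]},{"delta_pos":[0.4,1,0.1],"dr":[0,0,0]},{"delta_pos":[0.4,1,0.1],"dr":[0,0,0]},{"delta_pos":[0.4,1,0.1],"dr":[0,0,0]},{"delta_pos":[0.4,1,0.1],"dr":[0,0,0]},{"delta_pos":[0.4,1,0.1],"dr":[0,0,0]},{"delta_pos":[0.4,1,0.1],"dr":[0,0,0]},{"delta_pos":[0.4,1,0],"dr":[0,0,0]},{"delta_pos":[0.4,1,0],"dr":[0,0,0]}]'
python3 -m handwheel '[{"delta_pos":[0,0,0],"dr":[0,0,0]},{"delta_pos":[0,0,0],"dr":[0,0,0]},{"delta_pos":[0,0,0],"dr":[0,0,0]}]'
python3 - <<'E'
from h import *
s=get_state(); print(s['t'],s['eef_pos'],s['ee_rot'],s['width'])
c=calibration('wrist'); E=np.array(c['extrinsics']); print(np.round(E,3), -E[:3,:3].T@E[:3,3])
save('wrist','w0.png')
E
```

```text
t: 1.55
eef_pos: [0.3208, -0.3432, 0.3362]
ee_rot: [-3.141, 0.001, -2.84]
force: [0.3, 0.1, 0.2]
width: 0.0129
gripper_force: 0.0
t: 2.55
eef_pos: [0.4408, -0.0431, 0.3601]
ee_rot: [3.142, 0.001, -2.84]
force: [0.2, 0.2, -0.2]
width: 0.0006
gripper_force: 0.0
t: 2.85
eef_pos: [0.4404, -0.0448, 0.3597]
ee_rot: [-3.142, 0.0, -2.84]
force: [-0.1, -0.3, -0.1]
width: 0.0
gripper_force: 0.0
2.85 [ 0.44037695 -0.04482328  0.35965218] [-3.14154761e+00  1.44826312e-04 -2.83985800e+00] 2.670500971808373e-05
[[-0.297  0.955  0.     0.174]
 [ 0.918  0.286  0.276 -0.456]
 [ 0.263  0.082 -0.961  0.388]
 [ 0.     0.     0.     1.   ]] [ 0.36825478 -0.06771889  0.49858838]
```

View pics/w0.png

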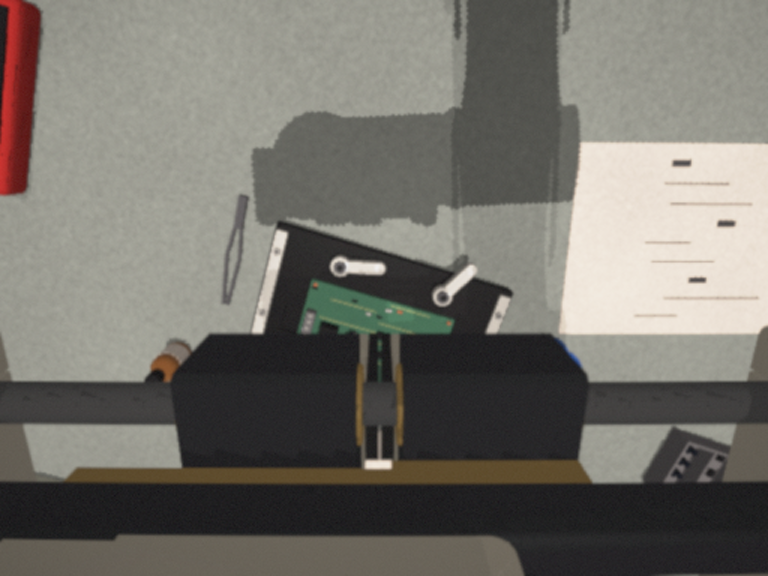

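The wrist picture shows the near arms, with the left one's pivot at (443,296) and tip at (473,270), and the right one's pivot at (340,266) and tip at (383,268). The gripper hides the rest, so I move further out to see the whole pallet.

```bash
python3 -m handwheel '[{"delta_pos":[1,0.3,0],"dr":[0,0,-6]},{"delta_pos":[1,0.3,0],"dr":[0,0,-6]},{"delta_pos":[1,0.3,0],"dr":[0,0,-5.3]},{"delta_pos":[1,0.3,0],"dr":[0,0,0]},{"delta_pos":[1,0.3,0],"dr":[0,0,0]},{"delta_pos":[1,0.3,0],"dr":[0,0,0]},{"delta_pos":[1,0.3,0],"dr":[0,0,0]},{"delta_pos":[0,0,0],"dr":[0,0,0]},{"delta_pos":[0,0,0],"dr":[0,0,0]},{"delta_pos":[0,0,0],"dr":[0,0,0]}]'
python3 - <<'E'
from h import *
save('wrist','w1.png')
for n,z in [('pallet',0),('board',.017),('near_left_tip',.031),('near_right_tip',.031),('far_left_tip',.031),('far_right_tip',.031),('capacitor',.02),('transformer',.02),('flux',0)]:
    for d in mark_of('wrist',n)[:2]: print(n,d['conf'],np.round(d['location']),np.round(ray('wrist',d['location'],z),4))
E
```

```text
t: 3.9
eef_pos: [0.6501, 0.0176, 0.3598]
ee_rot: [-3.142, 0.0, 3.141]
force: [0.1, -0.7, 0.8]
width: 0.0003
gripper_force: 0.0
board 0.97 [232.  92.] [ 0.5666 -0.0138  0.017 ]
near_left_tip 0.91 [285.   0.] [0.4492 0.0611 0.031 ]
near_right_tip 0.95 [218.  28.] [ 0.4827 -0.0294  0.031 ]
far_left_tip 0.6 [241. 129.] [6.194e-01 4.000e-04 3.100e-02]
far_right_tip 0.56 [191. 114.] [ 0.5986 -0.0726  0.031 ]
far_right_tip 0.27 [285.   1.] [0.4509 0.0608 0.031 ]
capacitor 0.66 [217.  98.] [ 0.575  -0.0349  0.02  ]
transformer 0.78 [258.  88.] [0.5622 0.0255 0.02  ]
flux 0.91 [104. 149.] [ 0.6543 -0.2204  0.    ]
```

View pics/w1.png

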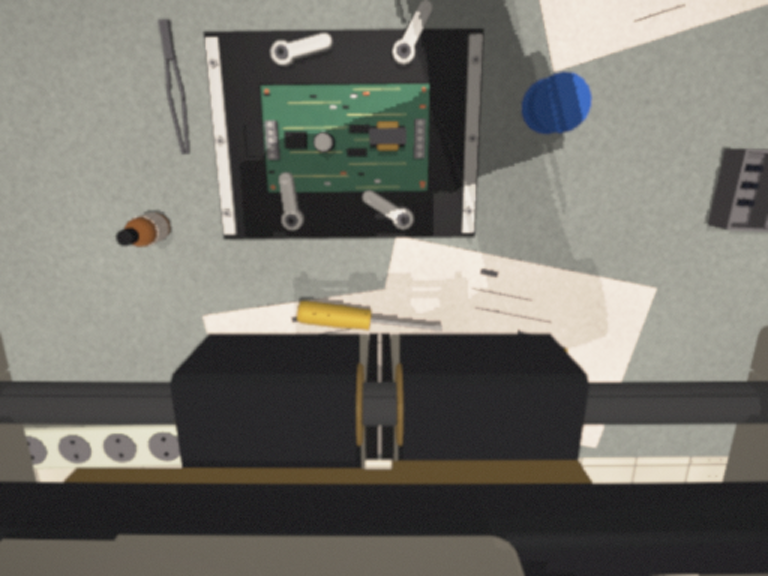

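The picture shows the whole pallet. The pivots are at NR (281,52), NL (403,50), FR (292,219) and FL (403,217). FR looks nearly straight in, FL is partly in, NR lies along the edge toward left, and NL points outward.

Run:
```python
from h import *
P={'NR':(281,51),'NL':(403,49),'FR':(292,219),'FL':(403,217)}
L={'NR':(-76,-55),'NL':(-76,55),'FR':(76,-55),'FL':(76,55)}
T={'NR':(.4827,-.0294),'NL':(.4492,.0611),'FR':(.5986,-.0726),'FL':(.6194,.0004)}
W={k:ray('wrist',(a/1.5,b/1.5),.040)[:2] for k,(a,b) in P.items()}
k=list(P); A=np.array([L[i] for i in k])/1000; B=np.array([W[i] for i in k])
M,_=cv2.estimateAffinePartial2D(A,B); th=math.atan2(M[1,0],M[0,0]); print('scale',math.hypot(*M[:,0]),'yaw deg',math.degrees(th),'c',M[:,2])
th_s=th
cen=B.mean(0)
for z,c in [('bc',[(205,36),(483,30),(477,237),(223,238)])]:
    print(np.round([ray('wrist',(a/1.5,b/1.5),.02)[:2] for a,b in c],4))
for i in k:
    R=np.array([[math.cos(th),-math.sin(th)],[math.sin(th),math.cos(th)]])
    p=cen+R@(np.array(L[i])/1000); d=np.array(T[i])-p
    print(i,np.round(W[i],4),np.round(p,4),'len',np.hypot(*d).round(4),'dir in pallet deg',math.degrees(math.atan2(d[1],d[0])-th))
```

```text
scale 0.991204804381962 yaw deg 0.8682165864719319 c [ 0.56715001 -0.0141205 ]
[[ 0.4758 -0.1436]
 [ 0.4711  0.114 ]
 [ 0.6651  0.1191]
 [ 0.6661 -0.1436]]
NR [ 0.4925 -0.0698] [ 0.492  -0.0703] len 0.0419 dir in pallet deg 101.94198859868425
NL [0.491  0.0393] [0.4903 0.0397] len 0.0464 dir in pallet deg 151.66476630860893
FR [ 0.6435 -0.0673] [ 0.644 -0.068] len 0.0456 dir in pallet deg -175.03269422756372
FL [0.6416 0.0413] [0.6423 0.042 ] len 0.0475 dir in pallet deg -119.69407607752638
```

```bash
python3 -m handwheel '[{"delta_pos":[0,-0.3,-1],"dr":[0,0,0.9]},{"delta_pos":[0,-0.3,-1],"dr":[0,0,0]},{"delta_pos":[0,-0.3,-1],"dr":[0,0,0]},{"delta_pos":[0,-0.2,-1],"dr":[0,0,0]},{"delta_pos":[0,0,-1],"dr":[0,0,0]},{"delta_pos":[0,0,-1],"dr":[0,0,0]},{"delta_pos":[0,0,-1],"dr":[0,0,0]},{"delta_pos":[0,0,-1],"dr":[0,0,0]},{"delta_pos":[0,0,-0.9],"dr":[0,0,0]},{"delta_pos":[0,0,0],"dr":[0,0,0]}]'
python3 - <<'E'
from h import *
save('wrist','w2.png')
E
```

```text
t: 5.4
eef_pos: [0.648, -0.0148, 0.0885]
ee_rot: [-3.141, -0.007, -3.127]
force: [-0.7, -0.9, -0.6]
width: 0.0004
gripper_force: 0.0
```

View pics/w2.png

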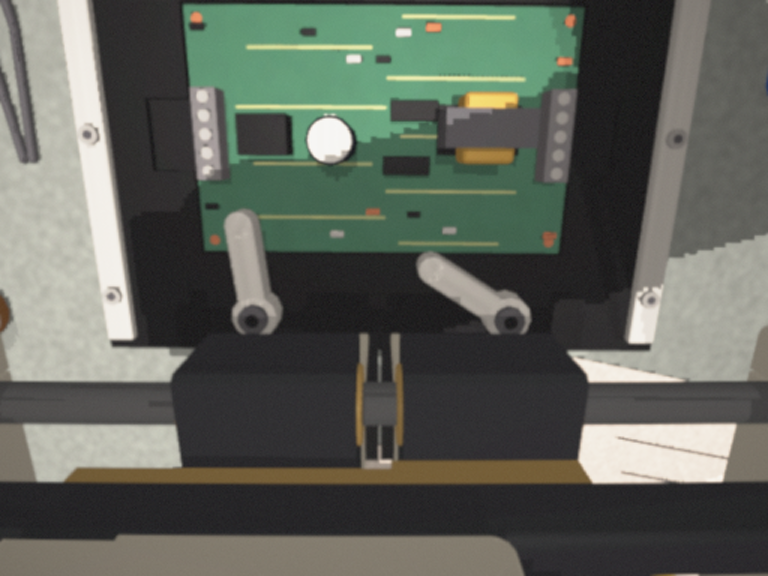

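A close view of the far arms: FR's pivot is at (252,320) and its tip centre at (240,225), FL's pivot is at (510,321) and its tip centre at (433,267). Board corners are visible, and the parts are standing.

Run:
```python
from h import *
g=lambda a,b,z: ray('wrist',(a/1.5,b/1.5),z)[:2]
fr,fl=g(252,320,.041),g(510,321,.041)
print(fr,fl,'yaw',math.degrees(math.atan2(-(fl-fr)[0],(fl-fr)[1])))
bl,br=g(204,251,.02),g(557,253,.02); print('board edge',bl,br,math.degrees(math.atan2(-(br-bl)[0],(br-bl)[1])))
a,b=g(133,340,.025),g(70,0,.025)
for n,p,t in (('FR',fr,(240,222)),('FL',fl,(431,267))):
    d=g(*t,.037)-p; print(n,np.hypot(*d),math.degrees(math.atan2(d[1],d[0])))
for n in ('far_left_tip','far_right_tip'):
    d=mark_of('wrist',n)[0]; w=ray('wrist',d['location'],.031)[:2]; v=w-(fr if 'right' in n else fl); print(n,d['conf'],w,np.hypot(*v),math.degrees(math.atan2(v[1],v[0])))
```

```text
[ 0.64640902 -0.07011787] [0.64510023 0.04068421] yaw 0.6767483693334125
board edge [ 0.62106679 -0.09618006] [0.61944364 0.06560759] 0.5748092219432089
FR 0.04174512561480429 -175.02502144074538
FL 0.04117165110026627 -122.87152306662202
far_left_tip 0.87 [0.62289758 0.00257139] 0.04410831966126476 -120.22296514482838
far_right_tip 0.63 [ 0.6030252  -0.07656718] 0.043860570405109496 -171.5445071743651
```

```bash
python3 -m handwheel '[{"delta_pos":[0.08,-0.08,-0.5],"dr":[0,0.3,-0.1]},{"delta_pos":[0,0,-0.5],"dr":[0,0,0]},{"delta_pos":[0,0,-0.35],"dr":[0,0,0]},{"delta_pos":[0,0,0],"dr":[0,0,0]}]'
python3 -m handwheel '[{"delta_pos":[-0.12,0.07,0],"dr":[0,0,0]},{"delta_pos":[-0.12,0.07,0],"dr":[0,0,0]},{"delta_pos":[-0.13,0.07,0],"dr":[0,0,0]},{"delta_pos":[-0.12,0.07,0],"dr":[0,0,0]},{"delta_pos":[-0.12,0.08,0],"dr":[0,0,0]},{"delta_pos":[0,0,0],"dr":[0,0,0]}]'
python3 -m handwheel '[{"delta_pos":[-0.13,0.15,0],"dr":[0,0,0]},{"delta_pos":[-0.13,0.16,0],"dr":[0,0,0]},{"delta_pos":[-0.07,0.16,0],"dr":[0,0,0]},{"delta_pos":[-0.07,0.16,0],"dr":[0,0,0]},{"delta_pos":[0,0,0],"dr":[0,0,0]}]'
python3 - <<'E'
from h import *
save('wrist','w3.png')
E
```

```text
t: 5.95
eef_pos: [0.6517, -0.0172, 0.0499]
ee_rot: [-3.141, -0.009, -3.128]
force: [-0.6, 0.5, -0.5]
width: 0.0003
gripper_force: 0.0
t: 6.55
eef_pos: [0.6344, -0.0058, 0.0525]
ee_rot: [3.141, -0.005, -3.127]
force: [1.3, -1.4, -0.0]
width: 0.0003
gripper_force: 0.4
t: 7.05
eef_pos: [0.6223, 0.0136, 0.0519]
ee_rot: [3.141, -0.006, -3.127]
force: [-0.4, -0.8, 0.4]
width: 0.0006
gripper_force: 0.4
```

View pics/w3.png

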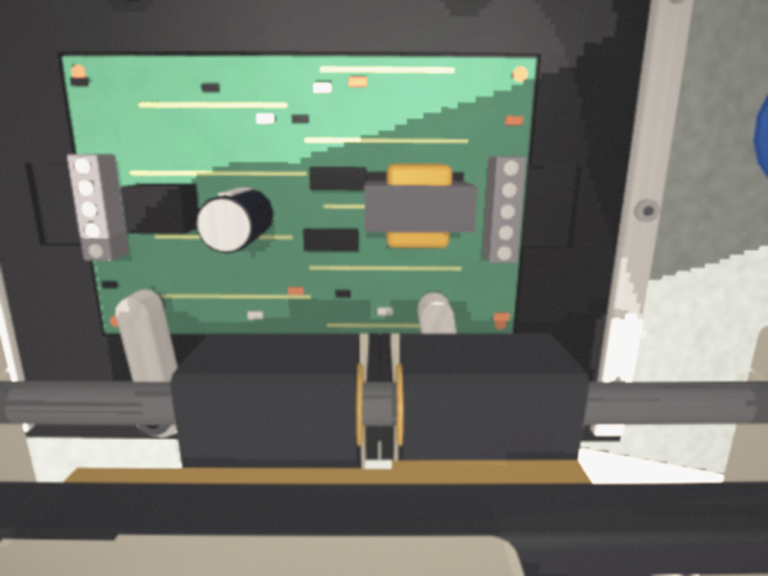

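The FL tip is now visible at about (437,306), beside the gripper. I'm working out how far it has turned.

Run:
```python
from h import *
g=lambda a,b,z: ray('wrist',(a/1.5,b/1.5),z)[:2]
t=g(437,308,.037); p=np.array([.6445,.041]); d=t-p; print(t,np.hypot(*d),math.degrees(math.atan2(d[1],d[0])))
t=g(140,307,.037); d=t-[.6455,-.0695];print('FR',t,np.hypot(*d),math.degrees(math.atan2(d[1],d[0])))
bl,br=g(104,334,.02),g(512,333,.02); tl,tr=g(62,55,.02),g(538,55,.02)
print(bl,br,tl,tr,(bl+br+tl+tr)/4)
d=mark_of('wrist','far_left_tip')[0];print(d['conf'],ray('wrist',d['location'],.031))
```

```text
[0.60080109 0.03262718] 0.04449380806761264 -169.15343769010002
FR [ 0.60194742 -0.07071507] 0.04356952833327551 -178.40192966119923
[ 0.61936132 -0.0955212 ] [0.61655596 0.06484422] [ 0.51844341 -0.09566235] [0.51658397 0.06467446] [ 0.56773616 -0.01541622]
0.59 [0.59882594 0.03088702 0.031     ]
```

```bash
python3 -m handwheel '[{"delta_pos":[0,0.02,-0.1],"dr":[0,0,0]},{"delta_pos":[-0.02,0.09,0],"dr":[0,0,0]},{"delta_pos":[-0.02,0.09,0],"dr":[0,0,0]},{"delta_pos":[0,0,0],"dr":[0,0,0]},{"delta_pos":[0,0,0],"dr":[0,0,0]}]'
python3 -m handwheel '[{"delta_pos":[0,-0.3,0],"dr":[0,0,0]},{"delta_pos":[0,0,0.9],"dr":[0,0,0]},{"delta_pos":[0,-0.5,0.9],"dr":[0,0,0]},{"delta_pos":[0.5,-0.3,1],"dr":[0,0,0]},{"delta_pos":[0.9,0,0.7],"dr":[0,0,0]},{"delta_pos":[0.9,0,0],"dr":[0,0,0]},{"delta_pos":[0,0,0],"dr":[0,0,0]},{"delta_pos":[0,0,0],"dr":[0,0,0]}]'
python3 - <<'E'
from h import *
im=grab_frame('wrist')[:,:,::-1]; cv2.imwrite('pics/w4.png',cv2.resize(im[:240,60:460],None,fx=2,fy=2,interpolation=2))
E
```

```text
t: 7.65
eef_pos: [0.6215, 0.019, 0.049]
ee_rot: [3.141, -0.005, -3.128]
force: [0.6, -0.6, 0.2]
width: 0.0003
gripper_force: 0.4
t: 8.45
eef_pos: [0.6901, -0.0147, 0.1532]
ee_rot: [3.141, -0.007, -3.129]
force: [0.2, 0.2, 0.6]
width: 0.0006
gripper_force: 0.0
```

View pics/w4.png

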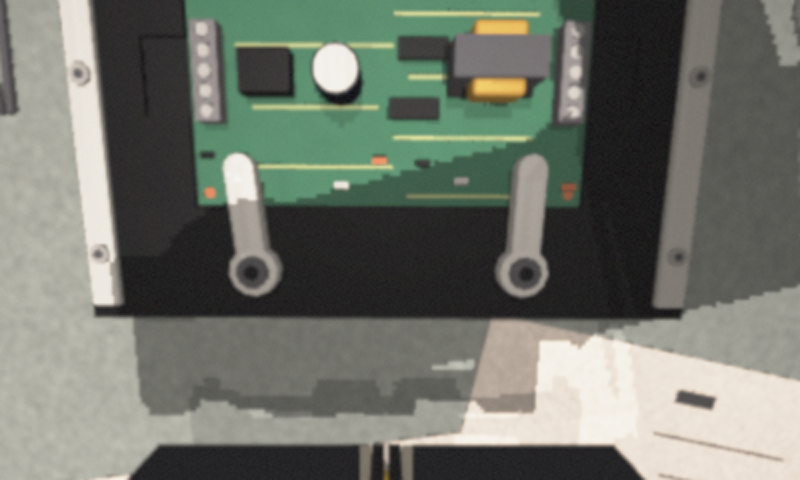

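```bash
cat > m.py <<'E'
from h import *
def run(cam_off,items,ref,c=None):
    g=lambda q,z: ray('wrist',(q[0]/2+cam_off,q[1]/2),z,c)[:2]
    for n,a,b,za,zb in items+ref:
        A,B=g(a,za),g(b,zb); d=B-A; print(n,np.round(A,4),np.round(B,4),'len',np.hypot(*d).round(4),'ang',round(math.degrees(math.atan2(d[1],d[0]))%360,1))
E
python3 - <<'E'
from m import *
run(60,[('FR',(253,272),(239,168),.041,.037),('FL',(524,272),(532,168),.041,.037),('FRl',(237,245),(224,170),.037,.037),('FRr',(267,245),(255,165),.037,.037),('FLl',(510,245),(515,170),.037,.037),('FLr',(542,245),(549,165),.037,.037)],
[('boardL',(198,207),(185,10),.02,.02),('boardR',(580,207),(594,10),.02,.02),('edge-90',(198,207),(580,207),.02,.02),('piv',(253,272),(524,272),.041,.041),('palL',(95,316),(60,0),.02,.02)])
for n in ('far_left_tip','far_right_tip'):
    d=mark_of('wrist',n)[0]; print(n,d['conf'],ray('wrist',d['location'],.031))
E
```

```text
FR [ 0.6435 -0.0688] [ 0.6038 -0.0734] len 0.04 ang 186.6
FL [0.6421 0.0395] [0.6023 0.0406] len 0.0398 ang 178.3
FRl [ 0.6333 -0.0756] [ 0.6046 -0.0793] len 0.0289 ang 187.3
FRr [ 0.6331 -0.0635] [ 0.6026 -0.0671] len 0.0307 ang 186.7
FLl [0.6318 0.0339] [0.6031 0.034 ] len 0.0287 ang 179.8
FLr [0.6317 0.0468] [0.601  0.0472] len 0.0306 ang 179.4
boardL [ 0.6189 -0.0953] [ 0.544  -0.0957] len 0.0749 ang 180.3
boardR [0.6168 0.0658] [0.5419 0.0645] len 0.0749 ang 181.0
edge-90 [ 0.6189 -0.0953] [0.6168 0.0658] len 0.1611 ang 90.8
piv [ 0.6435 -0.0688] [0.6421 0.0395] len 0.1083 ang 90.8
palL [ 0.666 -0.144] [ 0.5407 -0.1446] len 0.1253 ang 180.3
far_left_tip 0.84 [0.59564001 0.04239201 0.031     ]
far_right_tip 0.77 [ 0.59735188 -0.07652951  0.031     ]
```

FL is square to within about 1.5°. FR is off by about 6°, so I'm nudging it from its right side.

```bash
python3 -m handwheel '[{"delta_pos":[-0.8,-0.95,0],"dr":[0,0,0]},{"delta_pos":[-0.8,-0.95,-0.4],"dr":[0,0,0]},{"delta_pos":[-0.7,-0.95,-0.8],"dr":[0,0,0]},{"delta_pos":[0,0,-0.9],"dr":[0,0,0]},{"delta_pos":[0,0,-0.8],"dr":[0,0,0]},{"delta_pos":[0,0,-0.55],"dr":[0,0,0]},{"delta_pos":[0,0,0],"dr":[0,0,0]}]'
python3 -m handwheel '[{"delta_pos":[0,0.08,0],"dr":[0,0,0]},{"delta_pos":[0,0.08,0],"dr":[0,0,0]},{"delta_pos":[0,0.08,0],"dr":[0,0,0]},{"delta_pos":[0,0.08,0],"dr":[0,0,0]},{"delta_pos":[0,0,0],"dr":[0,0,0]},{"delta_pos":[0,0,0],"dr":[0,0,0]}]'
```

```text
t: 9.3
eef_pos: [0.6191, -0.0998, 0.0483]
ee_rot: [-3.142, -0.01, -3.128]
force: [0.2, 0.6, -0.2]
width: 0.0004
gripper_force: 0.0
t: 9.9
eef_pos: [0.6216, -0.0901, 0.051]
ee_rot: [-3.142, -0.005, -3.128]
force: [-1.1, -2.5, 2.6]
width: 0.0007
gripper_force: 1.6
```

```bash
python3 -m handwheel '[{"delta_pos":[0,-0.27,0],"dr":[0,0,0]},{"delta_pos":[0,0,1],"dr":[0,0,0]},{"delta_pos":[0,0,1],"dr":[0,0,0]},{"delta_pos":[-0.9,0.4,0.2],"dr":[0,0,0]},{"delta_pos":[-0.9,0.4,0],"dr":[0,0,0]},{"delta_pos":[-0.9,0.4,0],"dr":[0,0,0]},{"delta_pos":[-0.9,0.4,0],"dr":[0,0,0]},{"delta_pos":[-0.9,0.4,0],"dr":[0,0,0]},{"delta_pos":[-0.9,0.4,0],"dr":[0,0,0]},{"delta_pos":[0,0,0],"dr":[0,0,0]}]'
python3 -m handwheel '[{"delta_pos":[0,0,-0.8],"dr":[0,0,0]},{"delta_pos":[0,0,0],"dr":[0,0,0]}]'
```

```text
t: 10.9
eef_pos: [0.4567, -0.0257, 0.1166]
ee_rot: [3.14, -0.006, -3.127]
force: [1.0, 0.2, 0.5]
width: 0.0003
gripper_force: 0.0
t: 11.1
eef_pos: [0.4585, -0.0264, 0.091]
ee_rot: [-3.142, -0.008, -3.128]
force: [-0.6, -0.9, -0.9]
width: 0.0004
gripper_force: 0.0
```

```bash
python3 -m handwheel '[{"delta_pos":[0,0,-0.7],"dr":[0,0,0]},{"delta_pos":[0,0,-0.73],"dr":[0,0,0]},{"delta_pos":[0.04,0,0],"dr":[0,0,0]},{"delta_pos":[0,0,0],"dr":[0,0,0]}]'
python3 -m handwheel '[{"delta_pos":[0.18,0.05,0],"dr":[0,0,0]},{"delta_pos":[0.18,0.05,0],"dr":[0,0,0]},{"delta_pos":[0.18,0.04,0],"dr":[0,0,0]},{"delta_pos":[0.2,0,0],"dr":[0,0,0]},{"delta_pos":[0.2,0,0],"dr":[0,0,0]},{"delta_pos":[0,0,0],"dr":[0,0,0]}]'
python3 -m handwheel '[{"delta_pos":[0.19,-0.07,0],"dr":[0,0,0]},{"delta_pos":[0.19,-0.07,0],"dr":[0,0,0]},{"delta_pos":[0.15,-0.13,0],"dr":[0,0,0]},{"delta_pos":[0.15,-0.13,0],"dr":[0,0,0]},{"delta_pos":[0.08,-0.13,0],"dr":[0,0,0]},{"delta_pos":[0.08,-0.12,0],"dr":[0,0,0]},{"delta_pos":[0,0,0],"dr":[0,0,0]}]'
python3 - <<'E'
from h import *
s=get_state(); p=np.array([.4915,-.0709]); print((np.array(s['eef_pos'][:2])-p)*1000)
E
```

```text
t: 11.5
eef_pos: [0.4613, -0.0264, 0.0501]
ee_rot: [-3.141, -0.006, -3.128]
force: [-0.6, -0.1, 1.3]
width: 0.0006
gripper_force: 0.0
t: 12.1
eef_pos: [0.49, -0.0219, 0.0497]
ee_rot: [3.142, -0.005, -3.128]
force: [0.4, -0.1, 0.5]
width: 0.0003
gripper_force: 0.2
t: 12.8
eef_pos: [0.5145, -0.042, 0.0497]
ee_rot: [-3.142, -0.005, -3.128]
force: [-1.0, 0.1, 0.4]
width: 0.0005
gripper_force: 0.1
[23.00670363 28.87876453]
```

```bash
python3 -m handwheel '[{"delta_pos":[0.02,-0.08,0],"dr":[0,0,0]},{"delta_pos":[0.03,-0.08,0],"dr":[0,0,0]},{"delta_pos":[0,-0.08,0],"dr":[0,0,0]},{"delta_pos":[0,0,0],"dr":[0,0,0]},{"delta_pos":[0,0,0],"dr":[0,0,0]}]'
python3 -m handwheel '[{"delta_pos":[0,0.27,0],"dr":[0,0,0]},{"delta_pos":[0,0,1],"dr":[0,0,0]},{"delta_pos":[0,0,1],"dr":[0,0,0]},{"delta_pos":[0.9,0.4,1],"dr":[0,0,0]},{"delta_pos":[0.9,0.4,0.4],"dr":[0,0,0]},{"delta_pos":[0.9,0,0],"dr":[0,0,0]},{"delta_pos":[0,0,0],"dr":[0,0,0]},{"delta_pos":[0,0,0],"dr":[0,0,0]}]'
python3 - <<'E'
from h import *
im=grab_frame('wrist')[:,:,::-1]; cv2.imwrite('pics/w5.png',cv2.resize(im[:240,60:460],None,fx=2,fy=2,interpolation=2))
E
```

```text
t: 13.3
eef_pos: [0.516, -0.0486, 0.0498]
ee_rot: [3.141, -0.004, -3.128]
force: [0.6, 2.3, -0.2]
width: 0.0005
gripper_force: 0.7
t: 14.1
eef_pos: [0.596, -0.0164, 0.1509]
ee_rot: [-3.141, -0.007, -3.128]
force: [-0.7, 0.1, -0.3]
width: 0.0004
gripper_force: 0.0
```

View pics/w5.png

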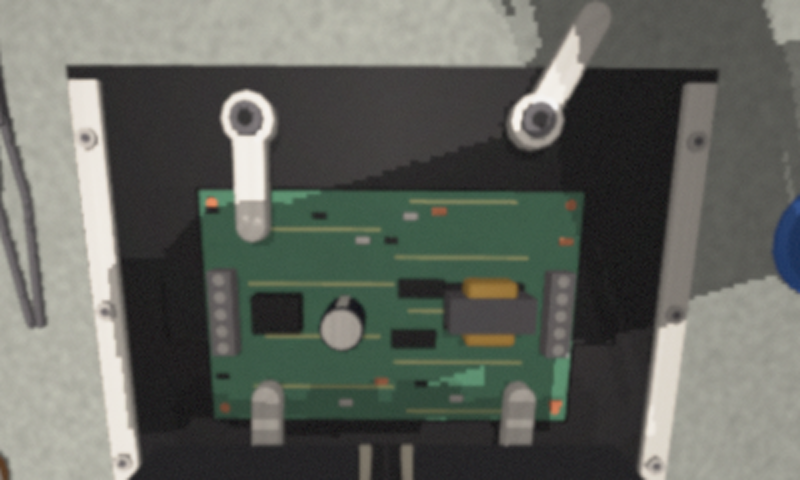

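The NR arm now points in, with its pivot at (246,117) and tip at (253,228), and both far arms look square. NL still points outward, with its pivot at (538,118) and tip at (597,18). The parts are standing.

Run:
```python
from m import *
run(60,[('NR',(246,117),(253,226),.041,.037),('NRl',(232,150),(237,225),.037,.037),('NRr',(264,150),(270,225),.037,.037),('NL',(538,118),(597,18),.041,.037),('FRl',(250,440),(252,395),.037,.037),('FRr',(284,440),(283,395),.037,.037),('FLl',(500,440),(503,395),.037,.037),('FLr',(534,440),(534,395),.037,.037),('FtipR',(260,395),(267,395),.037,.037)],[('boardL',(200,190),(216,418),.02,.02),('boardR',(583,193),(567,420),.02,.02),('piv',(246,117),(538,118),.041,.041)])
```

```text
NR [ 0.4918 -0.0706] [ 0.5315 -0.0704] len 0.0398 ang 0.3
NRl [ 0.5032 -0.0773] [ 0.5312 -0.0767] len 0.028 ang 1.2
NRr [ 0.5031 -0.065 ] [ 0.5311 -0.0637] len 0.028 ang 2.8
NL [0.4906 0.0381] [0.4555 0.0581] len 0.0404 ang 150.4
FRl [ 0.6219 -0.0756] [ 0.6015 -0.0738] len 0.0205 ang 175.1
FRr [ 0.6217 -0.0608] [ 0.6013 -0.0606] len 0.0204 ang 179.5
FLl [0.6204 0.0327] [0.6    0.0327] len 0.0204 ang 180.0
FLr [0.6202 0.0474] [0.5998 0.0458] len 0.0205 ang 184.5
FtipR [ 0.6014 -0.0704] [ 0.6014 -0.0674] len 0.003 ang 90.8
boardL [ 0.5179 -0.0954] [ 0.6181 -0.0945] len 0.1002 ang 0.5
boardR [0.5169 0.0638] [0.6169 0.0662] len 0.1 ang 1.4
piv [ 0.4918 -0.0706] [0.4906 0.0381] len 0.1087 ang 90.6
```

```bash
python3 -m handwheel '[{"delta_pos":[-0.9,0.3,0],"dr":[0,0,0]},{"delta_pos":[-0.9,0.3,0],"dr":[0,0,0]},{"delta_pos":[-0.9,0.3,0],"dr":[0,0,0]},{"delta_pos":[-0.9,0.3,-0.2],"dr":[0,0,0]},{"delta_pos":[-0.9,0.25,-0.6],"dr":[0,0,0]},{"delta_pos":[-0.57,0,-0.7],"dr":[0,0,0]},{"delta_pos":[0,0,-0.4],"dr":[0,0,0]},{"delta_pos":[0,0,0],"dr":[0,0,0]},{"delta_pos":[0,0,0],"dr":[0,0,0]}]'
```

```text
t: 15.05
eef_pos: [0.4443, 0.0268, 0.095]
ee_rot: [-3.141, -0.005, -3.127]
force: [0.3, 0.2, 0.4]
width: 0.0003
gripper_force: 0.0
```

```bash
python3 -m handwheel '[{"delta_pos":[0,0,-0.8],"dr":[0,0,0]},{"delta_pos":[0,0,-0.7],"dr":[0,0,0]},{"delta_pos":[0,0,0],"dr":[0,0,0]},{"delta_pos":[0.08,0.13,0],"dr":[0,0,0]},{"delta_pos":[0.07,0.13,0],"dr":[0,0,0]},{"delta_pos":[0.1,0.17,0],"dr":[0,0,0]},{"delta_pos":[0.1,0.18,0],"dr":[0,0,0]},{"delta_pos":[0.13,0.12,0],"dr":[0,0,0]},{"delta_pos":[0.14,0.12,0],"dr":[0,0,0]},{"delta_pos":[0,0,0],"dr":[0,0,0]}]'
python3 -m handwheel '[{"delta_pos":[-0.33,0,0],"dr":[0,0,0]},{"delta_pos":[0,0.4,0],"dr":[0,0,0]},{"delta_pos":[0,0.4,0],"dr":[0,0,0]},{"delta_pos":[0,0.36,0],"dr":[0,0,0]},{"delta_pos":[0,0,0],"dr":[0,0,0]}]'
python3 - <<'E'
from h import *
s=get_state(); p=np.array([.4906,.038]); print((np.array(s['eef_pos'][:2])-p)*1000)
d=mark_of('wrist','near_left_tip') if grab_frame('wrist') is not None else 0
for x in d[:2]: w=ray('wrist',x['location'],.031)[:2]-p; print(x['conf'],w,math.degrees(math.atan2(w[1],w[0])))
E
```

```text
t: 16.05
eef_pos: [0.4641, 0.0532, 0.0498]
ee_rot: [3.141, -0.004, -3.127]
force: [0.1, -0.0, 0.2]
width: 0.0005
gripper_force: 0.2
t: 16.55
eef_pos: [0.4538, 0.0891, 0.0499]
ee_rot: [3.141, -0.004, -3.126]
force: [-0.4, -0.9, -0.1]
width: 0.0006
gripper_force: 0.0
[-36.8345117   51.05507801]
```

```bash
python3 -m handwheel '[{"delta_pos":[0.18,-0.02,0],"dr":[0,0,0]},{"delta_pos":[0.18,-0.02,0],"dr":[0,0,0]},{"delta_pos":[0.18,-0.02,0],"dr":[0,0,0]},{"delta_pos":[0.17,0,0],"dr":[0,0,0]},{"delta_pos":[0.2,0,0],"dr":[0,0,0]},{"delta_pos":[0.2,0,0],"dr":[0,0,0]},{"delta_pos":[0,0,0],"dr":[0,0,0]}]'
python3 -m handwheel '[{"delta_pos":[0.19,-0.07,0],"dr":[0,0,0]},{"delta_pos":[0.19,-0.07,0],"dr":[0,0,0]},{"delta_pos":[0.15,-0.13,0],"dr":[0,0,0]},{"delta_pos":[0.15,-0.13,0],"dr":[0,0,0]},{"delta_pos":[0.08,-0.13,0],"dr":[0,0,0]},{"delta_pos":[0.08,-0.12,0],"dr":[0,0,0]},{"delta_pos":[0,0,0],"dr":[0,0,0]}]'
python3 - <<'E'
from h import *
s=get_state(); p=np.array([.4904,.0378]); print((np.array(s['eef_pos'][:2])-p)*1000)
E
```

```text
t: 17.35
eef_pos: [0.4874, 0.0853, 0.0496]
ee_rot: [-3.141, -0.005, -3.128]
force: [-0.9, -0.0, -0.1]
width: 0.0006
gripper_force: 0.2
t: 18.05
eef_pos: [0.5123, 0.0655, 0.0498]
ee_rot: [3.142, -0.005, -3.128]
force: [0.4, 1.1, 0.0]
width: 0.0005
gripper_force: 0.0
[21.88793641 27.66068485]
```

```bash
python3 -m handwheel '[{"delta_pos":[0.04,-0.07,0],"dr":[0,0,0]},{"delta_pos":[0.05,-0.07,0],"dr":[0,0,0]},{"delta_pos":[0,-0.06,0],"dr":[0,0,0]},{"delta_pos":[0,0,0],"dr":[0,0,0]},{"delta_pos":[0,0,0],"dr":[0,0,0]}]'
python3 -m handwheel '[{"delta_pos":[0,0.27,0],"dr":[0,0,0]},{"delta_pos":[0,0,1],"dr":[0,0,0]},{"delta_pos":[0,0,1],"dr":[0,0,0]},{"delta_pos":[0.9,-0.8,1],"dr":[0,0,0]},{"delta_pos":[0.9,-0.8,1],"dr":[0,0,0]},{"delta_pos":[0.9,-0.8,0],"dr":[0,0,0]},{"delta_pos":[0.9,-0.4,0],"dr":[0,0,0]},{"delta_pos":[0.8,0,0],"dr":[0,0,0]},{"delta_pos":[0,0,0],"dr":[0,0,0]},{"delta_pos":[0,0,0],"dr":[0,0,0]}]'
python3 - <<'E'
from h import *
im=grab_frame('wrist')[:,:,::-1]; cv2.imwrite('pics/w6.png',cv2.resize(im[:240,60:460],None,fx=2,fy=2,interpolation=2))
E
```

```text
t: 18.55
eef_pos: [0.5149, 0.0602, 0.0498]
ee_rot: [3.141, -0.004, -3.128]
force: [0.3, 2.6, -0.7]
width: 0.0004
gripper_force: 1.4
t: 19.55
eef_pos: [0.6461, -0.016, 0.1689]
ee_rot: [-3.141, -0.007, -3.128]
force: [-0.2, 0.2, -0.4]
width: 0.0004
gripper_force: 0.0
```

View pics/w6.png

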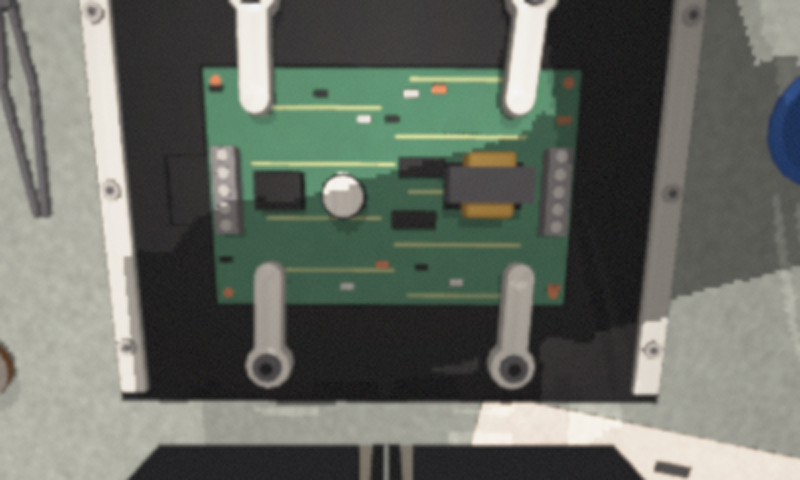

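All four arms now point in: FR (268,368)→(269,275), FL (513,369)→(519,276), NR tip (256,104), NL tip (519,104). Next I check the angles.

Run:
```python
from m import *
run(60,[('FR',(268,368),(269,275),.041,.037),('FRl',(254,345),(254,280),.037,.037),('FRr',(285,345),(285,280),.037,.037),('FL',(513,369),(519,276),.041,.037),('FLl',(499,345),(504,280),.037,.037),('FLr',(530,345),(534,280),.037,.037),
('NRl',(237,20),(241,100),.037,.037),('NRr',(268,20),(271,100),.037,.037),('NLl',(512,20),(504,100),.037,.037),('NLr',(544,20),(535,100),.037,.037)],[('boardL',(204,68),(218,302),.02,.02),('boardR',(581,70),(564,303),.02,.02),('pivF',(268,368),(513,369),.041,.041)])
p={'near_left_tip':(.4906,.038),'near_right_tip':(.4918,-.0707),'far_left_tip':(.6423,.0397),'far_right_tip':(.6437,-.0687)}
for n in p:
    for d in mark_of('wrist',n)[:1]:
        w=ray('wrist',d['location'],.031)[:2]-p[n]; print(n,round(d['conf'],2),np.round(w,4),round(math.degrees(math.atan2(w[1],w[0]))%360,1))
```

```text
FR [ 0.6436 -0.0686] [ 0.6031 -0.0674] len 0.0405 ang 178.3
FRl [ 0.6342 -0.0752] [ 0.6054 -0.074 ] len 0.0289 ang 177.6
FRr [ 0.634  -0.0614] [ 0.6052 -0.0605] len 0.0288 ang 178.4
FL [0.6426 0.0399] [0.6021 0.0405] len 0.0405 ang 179.1
FLl [0.6327 0.0338] [0.6039 0.0341] len 0.0288 ang 179.2
FLr [0.6325 0.0476] [0.6037 0.0471] len 0.0288 ang 180.9
NRl [ 0.5039 -0.0766] [ 0.5331 -0.0763] len 0.0292 ang 0.6
NRr [ 0.5038 -0.0644] [ 0.5329 -0.0642] len 0.0292 ang 0.5
NLl [0.5024 0.0309] [0.5316 0.0296] len 0.0292 ang 357.4
NLr [0.5022 0.0435] [0.5314 0.0421] len 0.0292 ang 357.3
boardL [ 0.5182 -0.0951] [ 0.6179 -0.0946] len 0.0997 ang 0.3
boardR [0.5168 0.0645] [0.6161 0.0659] len 0.0994 ang 0.8
pivF [ 0.6436 -0.0686] [0.6426 0.0399] len 0.1084 ang 90.6
near_left_tip 0.59 [ 0.0463 -0.003 ] 356.3
near_right_tip 0.98 [0.0477 0.    ] 0.0
far_left_tip 0.89 [-0.0434  0.003 ] 176.1
far_right_tip 0.79 [-0.0466 -0.0012] 181.5
```

NL (about 3° over) and FR (about 2.5°) deserve a small back-nudge. I start with NL, from its right side.

```bash
python3 -m handwheel '[{"delta_pos":[-0.9,0.2,0],"dr":[0,0,0]},{"delta_pos":[-0.9,0.2,0],"dr":[0,0,0]},{"delta_pos":[-0.9,0.2,0],"dr":[0,0,0]},{"delta_pos":[-0.9,0.2,0],"dr":[0,0,0]},{"delta_pos":[-0.77,0,-0.8],"dr":[0,0,0]},{"delta_pos":[0,0,-0.9],"dr":[0,0,0]},{"delta_pos":[0,0,-0.9],"dr":[0,0,0]},{"delta_pos":[0,0,0],"dr":[0,0,0]},{"delta_pos":[0,0,0],"dr":[0,0,0]}]'
python3 -m handwheel '[{"delta_pos":[0,0,-0.7],"dr":[0,0,0]},{"delta_pos":[0,0,-0.67],"dr":[0,0,0]},{"delta_pos":[0,0,0],"dr":[0,0,0]}]'
python3 -m handwheel '[{"delta_pos":[0,0,0],"dr":[0,0,0]}]'|grep eef
```

```text
t: 20.7
eef_pos: [0.5153, 0.0081, 0.0923]
ee_rot: [-3.141, -0.006, -3.127]
force: [0.2, 0.5, 0.4]
width: 0.0005
gripper_force: 0.0
t: 21.0
eef_pos: [0.5149, 0.0079, 0.0502]
ee_rot: [-3.141, -0.007, -3.128]
force: [-0.0, 0.2, -0.4]
width: 0.0004
gripper_force: 0.0
eef_pos: [0.5161, 0.0082, 0.0519]
```

```bash
python3 -m handwheel '[{"delta_pos":[0,0.09,0],"dr":[0,0,0]},{"delta_pos":[0,0.09,0],"dr":[0,0,0]},{"delta_pos":[0,0.1,0],"dr":[0,0,0]},{"delta_pos":[0,0,0],"dr":[0,0,0]},{"delta_pos":[0,0,0],"dr":[0,0,0]}]'
python3 -m handwheel '[{"delta_pos":[0,-0.27,0],"dr":[0,0,0]},{"delta_pos":[0,0,1],"dr":[0,0,0]},{"delta_pos":[0,0,1],"dr":[0,0,0]},{"delta_pos":[0.85,-0.4,0.3],"dr":[0,0,0]},{"delta_pos":[0.85,-0.4,0],"dr":[0,0,0]},{"delta_pos":[0.85,-0.4,0],"dr":[0,0,0]},{"delta_pos":[0.92,-0.33,0],"dr":[0,0,0]},{"delta_pos":[0,0,-0.8],"dr":[0,0,0]},{"delta_pos":[0,0,0],"dr":[0,0,0]},{"delta_pos":[0,0,0],"dr":[0,0,0]}]'
```

```text
t: 21.6
eef_pos: [0.5154, 0.0166, 0.0508]
ee_rot: [3.141, -0.005, -3.127]
force: [0.1, -0.7, -0.1]
width: 0.0003
gripper_force: 0.1
t: 22.6
eef_pos: [0.6184, -0.0382, 0.095]
ee_rot: [-3.141, -0.008, -3.128]
force: [0.6, 0.7, 0.4]
width: 0.0003
gripper_force: 0.0
```

```bash
python3 -m handwheel '[{"delta_pos":[0,0,-0.75],"dr":[0,0,0]},{"delta_pos":[0,0,-0.73],"dr":[0,0,0]},{"delta_pos":[0,0,0],"dr":[0,0,0]},{"delta_pos":[0,-0.1,0],"dr":[0,0,0]},{"delta_pos":[0,-0.1,0],"dr":[0,0,0]},{"delta_pos":[0,-0.1,0],"dr":[0,0,0]},{"delta_pos":[0,0,0],"dr":[0,0,0]},{"delta_pos":[0,0,0],"dr":[0,0,0]}]'
python3 -m handwheel '[{"delta_pos":[0,0.27,0],"dr":[0,0,0]},{"delta_pos":[0,0,1],"dr":[0,0,0]},{"delta_pos":[0,0,1],"dr":[0,0,0]},{"delta_pos":[0.4,0.4,1],"dr":[0,0,0]},{"delta_pos":[0.53,0.4,1],"dr":[0,0,0]},{"delta_pos":[0,0,0],"dr":[0,0,0]},{"delta_pos":[0,0,0],"dr":[0,0,0]}]'
python3 - <<'E'
from h import *
im=grab_frame('wrist')[:,:,::-1]; cv2.imwrite('pics/w7.png',cv2.resize(im[:240,60:460],None,fx=2,fy=2,interpolation=2))
E
```

```text
t: 23.4
eef_pos: [0.6198, -0.0466, 0.0518]
ee_rot: [3.141, -0.004, -3.128]
force: [1.2, 1.6, 0.3]
width: 0.0005
gripper_force: 0.3
t: 24.1
eef_pos: [0.6475, -0.0136, 0.1715]
ee_rot: [3.141, -0.004, -3.127]
force: [-0.8, 0.0, -0.2]
width: 0.0004
gripper_force: 0.0
```

View pics/w7.png

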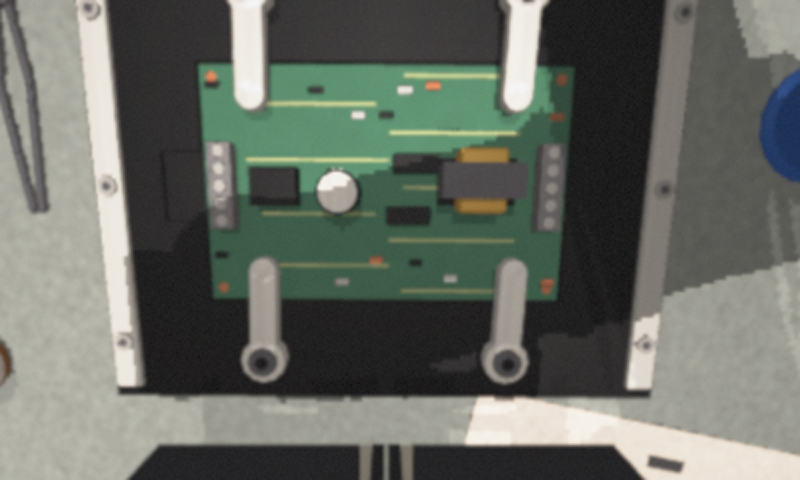

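All four arms are in, with FR (264,362)→(263,270), FL (506,363)→(512,270), NR tip (251,100) and NL tip (516,100). The parts stand undisturbed.

Run:
```python
from m import *
run(60,[('FR',(264,362),(263,270),.041,.037),('FRl',(249,340),(249,275),.037,.037),('FRr',(280,340),(279,275),.037,.037),('FLl',(492,340),(497,275),.037,.037),('FLr',(523,340),(527,275),.037,.037),
('NRl',(232,20),(236,95),.037,.037),('NRr',(264,20),(266,95),.037,.037),('NLl',(508,20),(502,95),.037,.037),('NLr',(539,20),(532,95),.037,.037)],[('boardL',(199,64),(213,298),.02,.02),('boardR',(574,66),(557,299),.02,.02)])
```

```text
FR [ 0.6422 -0.0686] [ 0.6021 -0.0683] len 0.0401 ang 179.5
FRl [ 0.6332 -0.0757] [ 0.6044 -0.0744] len 0.0289 ang 177.5
FRr [ 0.633  -0.0619] [ 0.6042 -0.0614] len 0.0288 ang 179.1
FLl [0.6317 0.0326] [0.6029 0.0331] len 0.0288 ang 179.1
FLr [0.6315 0.0465] [0.6027 0.0461] len 0.0288 ang 180.7
NRl [ 0.5045 -0.077 ] [ 0.532  -0.0766] len 0.0274 ang 0.7
NRr [ 0.5044 -0.0644] [ 0.5318 -0.0645] len 0.0274 ang 359.7
NLl [0.5031 0.0315] [0.5305 0.0308] len 0.0275 ang 358.5
NLr [0.5028 0.0437] [0.5303 0.0429] len 0.0275 ang 358.4
boardL [ 0.5174 -0.0956] [ 0.6172 -0.0953] len 0.0998 ang 0.2
boardR [0.5159 0.0636] [0.6155 0.0648] len 0.0996 ang 0.7
```

All four are within about 2° of square, and the robot is clear.

```bash
python3 -c "
from station import *
print(job_done())"
```

```text
the job is handed in; nothing more can be done
None
```

The job is handed in at about 24 s: by my last pictures all four hold-down arms point straight in to within about 2° of square, and the board, its loose parts and the bench items in view looked undisturbed.

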